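# Turn in the pan handles and dress the cheese plank

### The job

Get the tasting stall ready: first swing both pan handles inward, so that each pan stays level on its ring and its whole handle lies over the hob, no longer sticking out past any edge, and well clear of the other pan and its handle. Then move every cheese block from the chopping board to the narrow display plank in front of the hob, laid lengthwise in a single row along the middle of the plank, none standing on end, stacked or hanging over its ends. Leave the tub, the jar and the salami where they are.

Things in the scene. Friction and masses are not known exactly. Their poses are not given: they have to be found in the camera images.
- hob: Portable two-ring hob, a steel box with a black glass top, 280 (its x, front to back) x 500 (its y) x 50 mm high, fixed. Origin: centre of its underside. Its front edge is at its x = -140 mm, along the display plank; it may be turned a few degrees.
- ring_left (a point): Centre of the hob's left cooking ring (pale dashed circle, radius 85 mm), on the glass, at hob y = +140 mm.
- ring_right (a point): Centre of the hob's right cooking ring, the same, at hob y = -140 mm.
- saucepan: Larger steel pan, loose, empty, about 0.8 kg, standing on one of the two rings (either one). Outer radius 75 mm, rim 95 mm above its underside. Origin: centre of its underside. A straight level wooden handle points along its own -x axis, at 70 mm (mid-height) above the underside: 22 mm wide, 16 mm tall, from 95 to 205 mm from the pan's axis. It slides and turns on the glass with ordinary friction.
- saucepan_tip (a point): Free end of the saucepan's handle, 205 mm from the pan's axis.
- milkpan: Smaller steel pan, loose, empty, about 0.6 kg, standing on the other ring. Outer radius 60 mm, rim 85 mm above its underside. Origin and handle as for the saucepan: along its own -x, centred 70 mm above the underside (the same height, so the two handles cannot cross), 22 x 16 mm, from 80 to 180 mm from the pan's axis.
- milkpan_tip (a point): Free end of the milk pan's handle, 180 mm from the pan's axis.
- plank: Narrow raised wooden display plank in front of the hob, fixed: 56 mm wide (its x), 520 mm long (its y), 62 mm high, 18 mm thick on three small blocks. Origin: centre of its underside.
- plank_top (a point): Centre of the plank's flat top face, 62 mm above the table; same axes as the plank.
- board: Dark wooden chopping board, 320 (x) x 260 (y) x 20 mm, fixed, on the robot's right; the cheeses start on it. Origin: centre of its underside.
- cheese0: Orange cheese block with holes, loose, about 0.19 kg, 46 (its x) x 85 (its y, the length) x 52 mm (its z); may be absent. Origin: centre of its underside.
- cheese0_mid (a point): Middle of cheese0's volume.
- cheese1: Orange cheese block with holes, loose, about 0.19 kg, 46 (its x) x 85 (its y, the length) x 52 mm (its z); may be absent. Origin: centre of its underside.
- cheese1_mid (a point): Middle of cheese1's volume.
- cheese2: Orange cheese block with holes, loose, about 0.19 kg, 46 (its x) x 85 (its y, the length) x 52 mm (its z); may be absent. Origin: centre of its underside.
- cheese2_mid (a point): Middle of cheese2's volume.
- cheese3: Pale cheese block, loose, about 0.19 kg, 50 (its x) x 80 (its y, the length) x 46 mm (its z); may be absent. Origin: centre of its underside.
- cheese3_mid (a point): Middle of cheese3's volume.
- cheese4: Pale cheese block, loose, about 0.19 kg, 50 (its x) x 80 (its y, the length) x 46 mm (its z); may be absent. Origin: centre of its underside.
- cheese4_mid (a point): Middle of cheese4's volume.
- tub: White plastic tub, 90 mm wide and high, a bystander left of the hob.
- jar: Amber glass jar, 64 mm wide, 100 mm high, a bystander right of the board.
- salami: Short salami, 185 x 45 mm, a bystander beyond the board.
There are look-alikes about, which are no part of the job. What is shaped like the cheese1 but blue, green or pink is not meant.

How it is judged:
On the way, in this order (a step that is already met when the one before it is completed fails the run):
1. both pan handles are turned in over the hob, clear of the other pan, each pan on a ring (x of saucepan_tip in the frame of hob between -0.14 and 0.14 m and y of saucepan_tip in the frame of hob between -0.25 and 0.25 m and horizontal distance between saucepan_tip and milkpan above 0.08 m and (horizontal distance between saucepan and ring_left below 0.03 m or horizontal distance between saucepan and ring_right below 0.03 m) and angle between each of saucepan, milkpan's own z axis and vertical below 0.08 rad and x of milkpan_tip in the frame of hob between -0.14 and 0.14 m and y of milkpan_tip in the frame of hob between -0.25 and 0.25 m and horizontal distance between milkpan_tip and saucepan above 0.095 m and (horizontal distance between milkpan and ring_left below 0.03 m or horizontal distance between milkpan and ring_right below 0.03 m) and horizontal distance between saucepan_tip and milkpan_tip above 0.04 m and contact force between saucepan and milkpan below 0.1 N), for 0.2 s.
2. every cheese present lies lengthwise on the plank (x of cheese0_mid in the frame of plank_top between -0.02 and 0.02 m and y of cheese0_mid in the frame of plank_top between -0.225 and 0.225 m and z of cheese0_mid in the frame of plank_top between 0.018 and 0.031 m and angle between the y axis of each of cheese0, cheese1, cheese2, cheese3, cheese4 and the y axis of plank, either way round below 0.3 rad and x of cheese1_mid in the frame of plank_top between -0.02 and 0.02 m and y of cheese1_mid in the frame of plank_top between -0.225 and 0.225 m and z of cheese1_mid in the frame of plank_top between 0.018 and 0.031 m and x of cheese2_mid in the frame of plank_top between -0.02 and 0.02 m and y of cheese2_mid in the frame of plank_top between -0.225 and 0.225 m and z of cheese2_mid in the frame of plank_top between 0.018 and 0.031 m and x of cheese3_mid in the frame of plank_top between -0.02 and 0.02 m and y of cheese3_mid in the frame of plank_top between -0.225 and 0.225 m and z of cheese3_mid in the frame of plank_top between 0.018 and 0.031 m and x of cheese4_mid in the frame of plank_top between -0.02 and 0.02 m and y of cheese4_mid in the frame of plank_top between -0.225 and 0.225 m and z of cheese4_mid in the frame of plank_top between 0.018 and 0.031 m), for 0.2 s.
At the end, for the whole second after the job is handed in: Pans level, within 30 mm of a ring centre; handle tips over the hob, 20 mm clear of the other pan, 40 mm apart; each cheese lying on the plank, its middle within 20 mm of the centre line and 225 mm of mid-length, within 0.3 rad of lengthwise; all at rest (all of step 1 and all of step 2 and linear speed of each of cheese0, cheese1, cheese2, cheese3, cheese4, saucepan, milkpan below 0.02 m/s); the robot touches nothing.
It fails at once if the tub is knocked out of its place (over 30 mm) (distance of tub from where it was at the start of the episode above 0.03 m).
It fails at once if the jar is knocked out of its place (over 30 mm) (distance of jar from where it was at the start of the episode above 0.03 m).
It fails at once if the salami is knocked out of its place (over 30 mm) (distance of salami from where it was at the start of the episode above 0.03 m).
It fails at once if the saucepan is tipped (angle between saucepan's own z axis and vertical above 0.4 rad).
It fails at once if the milkpan is tipped (angle between milkpan's own z axis and vertical above 0.4 rad).
Of cheese0, cheese1, cheese2, cheese3, cheese4 only 3 to 5 are there at a start; the rules pass over those that are not, and their reading is None.
At some moment in a run one of cheese0, cheese1, cheese2, cheese3, cheese4 may be knocked a few centimetres aside while the robot is not near it.
Once in a run the grip may slacken for a moment while it holds something.
It also fails if it takes over 210 s, if anything falls off the work surface, if the arm or the gripper's body presses on something with over 40 N, if the wrist force passes 120 N, or if a joint passes its speed limit or range.

### The arm

A 6-joint arm with a two-finger parallel gripper is mounted at the origin on the work surface. World frame = base frame: x ahead of the robot, y to its left, z up, the work surface at z = 0. Lengths are in m, angles in rad, forces in N, time in s.
With the tool pointing down it reaches from about 0.425 to 1.125 m from the base axis. Payload 14.9 kg.
Tool frame: the origin (TCP) lies on the centre line of the jaws, within the pads' length; the fingertips stand 19 mm ahead of it and the grasp point (between the pads) is the TCP; z points along the fingers, y is the line along which they close (so a half turn about z gives the same grasp; the last joint's range is limited). The gripper opens to 91 mm and grips with 3 to 60 N. Pads are 32 mm wide; open, the fingers measure 118 mm over their backs; the gripper's body (76 mm by 178 mm) begins 60 mm behind the grasp point.
Start: joints at [-1.286, 0.379, 1.734, -0, 1.028, -0.033], TCP at [0.219, -0.665, 0.233] pointing down, gripper open.
Joint ranges: [-2.77, 2.77], [-0.74, 2.19], [0, 2.66], [-1.06, 4.2], [0.31, 2.87], [-3.08, 3.08]. Speed limits (rad/s): [1.89, 1.89, 2.39, 3.14, 3.14, 3.14].

### API

Orientations are given as a unit quaternion [x, y, z, w].
In Python, from cell import arm, get_image, camera_params, job gives the robot as it stands.
- The arm moves only by the shell command python3 -m jog 'ROWS' [OPENING] [FORCE]. ROWS is JSON, a list of rows, each a list of 6 numbers: the shift along the tool's x, y, z in m, then the turn, a rotation vector about the tool's x, y, z in degrees. A call has 1 to 10 rows; each row shifts and turns the commanded pose from where the row before left it, along the tool's axes as they then stand; what a row does not reach is not made up. A row lasts 1/10 s, in which the tool goes at most 50 mm and 8.59 degrees, less where a joint would pass 70% of its speed; a pose out of reach is approached as far as the arm can. A call with a gripper value outside its range is refused whole. OPENING is the opening, from 0 (shut) to 1 (fully open), set as the call begins (- or left out, the last holds). The fingers move at their own pace and stop on an object; FORCE is the grip in N (left out, the last holds). Time passes only in rows, so rows that do not move let the fingers close. It gives the time, the measured TCP pose, the force, the opening and the grip force at its end, in the units of the state.
- arm.observe(): the state, without advancing time (a new reading comes with each control period).
- get_image(name): name is "side" or "top" or "wrist"; returns the picture (384x512x3 uint8, blue, green, red); there is no depth.
- camera_params(name): a dict with "vertical_fov" (degrees; the focal length in pixels is half the picture's height over the tangent of half this angle, whatever the lens; pixels are square), "cx", "cy" (the principal point, pixels), "extrinsics" (4x4, takes a point from camera to world coordinates); the wrist camera has in their place "T_tool_cam" (4x4, takes a point from camera to tool coordinates, whose origin is the TCP and whose axes are the flange's). Camera axes: x right, y down, z forward; pixel columns grow to the right and rows downward; lengths in m; the calibration is good to about 2 mm. The wrist camera is an equidistant fisheye: a pixel r from the principal point sees the ray r / f radians off the axis. A picture is of the moment at which its call begins: read the wrist's pose just before it. camera_params takes no time and is no camera call.
- job.finish_job(): hands the job in; it is judged then, once.
The state is a dict: "time": time; "q": joint angles; "qvel": joint speeds; "tau": joint torques, N m; "position": TCP position; "eef_rot": TCP orientation; "ft_force": force on the tool from outside, world axes, zero at the start; "wrist_torque": the same for the moment, N m; "grip_width": finger opening in m; "grasp_force": force on a finger pad.
Only numpy, scipy, OpenCV 4.12 (cv2) and the standard library are available. Lean on these libraries where they do the work, as an engineer would, in place of code of your own. Each camera call takes 0.05 s, during which the arm holds its last target. There are 200 camera calls.

## Working session

There is one attempt and no reset: what is moved stays moved. The work goes in short steps, Python scripts to look and compute and a shell command to move; the robot and the scene stay as the last step left them, time stands still between calls to the robot, and variables do not carry over. Pictures are saved under pics/ and viewed, at most 14 in all, crops included, and the job is handed in when it is done.

```bash
ls; mkdir -p pics
python3 - <<'E'
from cell import *
import cv2,numpy as np
np.set_printoptions(precision=4,suppress=True)
for n in("top","side"):
    cv2.imwrite(f"pics/{n}0.png",get_image(n)); p=camera_params(n); print(n,p)
s=arm.observe();print(s['position'],s['eef_rot'],s['time']); print(camera_params("wrist"))
E
```

```text
pics
top {'vertical_fov': 51.43182908849173, 'cx': 254.62798919632, 'cy': 197.4762046180594, 'extrinsics': array([[-0.0028, -0.997 ,  0.0769,  0.4561],
       [-0.9999,  0.0017, -0.0144, -0.0518],
       [ 0.0142, -0.0769, -0.9969,  1.5296],
       [ 0.    ,  0.    ,  0.    ,  1.    ]])}
side {'vertical_fov': 52.49266937229913, 'cx': 254.530992228369, 'cy': 187.6698016276304, 'extrinsics': array([[-0.9643, -0.2   ,  0.1738,  0.2919],
       [-0.2648,  0.7449, -0.6124,  0.8717],
       [-0.007 , -0.6365, -0.7712,  1.2534],
       [ 0.    ,  0.    ,  0.    ,  1.    ]])}
[ 0.2186 -0.6646  0.2324] [ 0.9874  0.1582 -0.0001 -0.0005] 0.1
{'vertical_fov': 65.70646984690485, 'cx': 260.46735960060676, 'cy': 191.28635965447168, 'T_tool_cam': array([[-0.0003, -0.9631, -0.2691,  0.0749],
       [ 1.    , -0.0002, -0.0005, -0.0004],
       [ 0.0004, -0.2691,  0.9631, -0.1518],
       [ 0.    ,  0.    ,  0.    ,  1.    ]])}
```

View pics/top0.png

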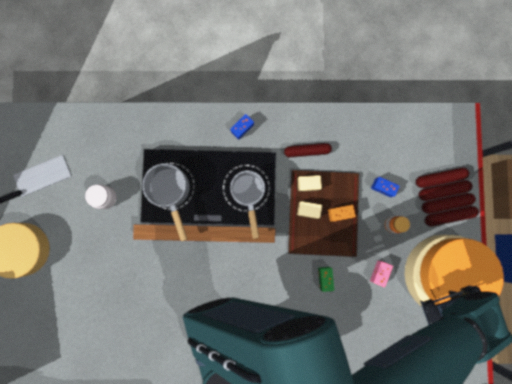

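View pics/side0.png

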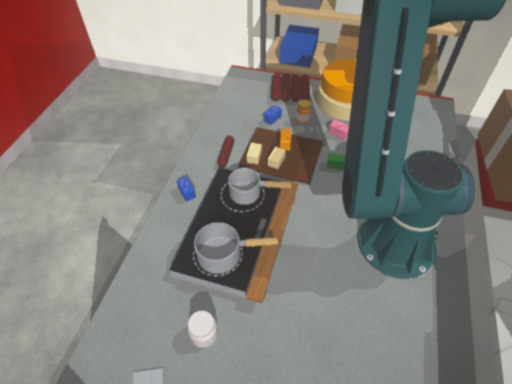

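Top view: the saucepan is at about (166,186) with its handle to (183,238). The milk pan is at (246,187) with its handle to (255,236), and the plank spans (134..275, 232). On the board there are pale blocks at (309,183) and (309,210) and an orange one at (341,213). The blue (242,126) and (385,186), green (326,278) and pink (382,273) blocks are look-alikes. I'll enlarge the crop to confirm and measure.

```bash
cat > h.py <<'E'
from cell import *
import cv2,numpy as np
from scipy.spatial.transform import Rotation as R
np.set_printoptions(precision=4,suppress=True)
def cast(n,uv,z):
    "pixels -> world on plane z (top/side)"
    p=camera_params(n);f=192/np.tan(np.radians(p['vertical_fov']/2));E=np.array(p['extrinsics'])
    uv=np.atleast_2d(np.array(uv,float))
    d=np.c_[(uv-[p['cx'],p['cy']])/f,np.ones(len(uv))]@E[:3,:3].T
    return E[:3,3]+d*((z-E[2,3])/d[:,2])[:,None]
def blobs(n,im,lo,hi,roi,mn=30):
    m=cv2.inRange(cv2.cvtColor(im,cv2.COLOR_BGR2HSV),np.array(lo),np.array(hi))
    k=np.zeros_like(m);x0,y0,x1,y1=roi;k[y0:y1,x0:x1]=m[y0:y1,x0:x1]
    return [c for c in cv2.findContours(k,0,1)[0] if cv2.contourArea(c)>mn]
def rect(n,c,z):
    w=cast(n,c[:,0],z)[:,:2].astype(np.float32);(x,y),s,a=cv2.minAreaRect(w)
    if s[0]<s[1]: s=s[::-1];a+=90
    return np.array([x,y]),np.array(s),(a+90)%180-90   # long-axis angle deg from world x
E
python3 - <<'E'
from h import *
im=cv2.imread("pics/top0.png")
c=cv2.resize(im[140:262,125:365],None,fx=3.3,fy=3.3,interpolation=cv2.INTER_CUBIC);cv2.imwrite("pics/crop.png",c)
hsv=cv2.cvtColor(im,cv2.COLOR_BGR2HSV)
for p in[(309,183),(341,213),(182,230),(255,230),(210,232),(150,232),(330,190),(200,160),(166,186)]:print(p,hsv[p[1],p[0]])
E
```

```text
(309, 183) [ 25  49 245]
(341, 213) [ 16 185 227]
(182, 230) [ 18 108 184]
(255, 230) [ 18 104 188]
(210, 232) [ 12 150 139]
(150, 232) [ 13 146 164]
(330, 190) [ 10 157  86]
(200, 160) [90 18 14]
(166, 186) [108  23 110]
```

View pics/crop.png

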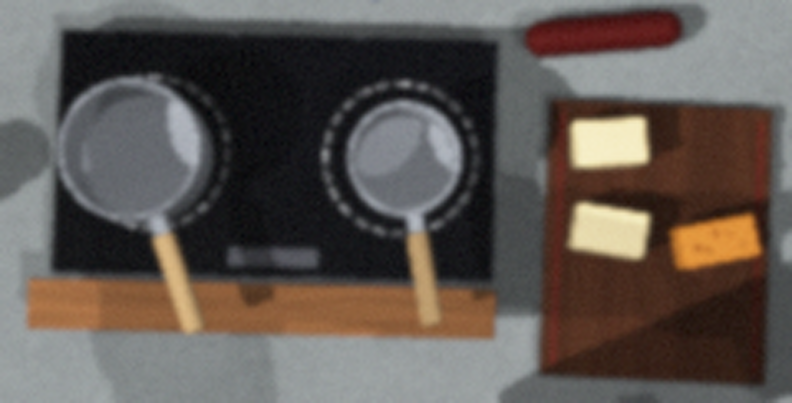

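The crop confirms three cheeses on the board: two pale, and one orange with holes. The handles stick out over the plank. Next I'll measure everything in world coordinates.

Run:
```python
from h import *
im=cv2.imread("pics/top0.png")
for nm,lo,hi,roi,z in[("pale",(18,25,190),(35,90,255),(285,165,360,255),.066),("orange",(8,150,180),(24,255,255),(285,165,360,255),.072),
  ("plank",(5,110,90),(16,200,200),(128,222,285,246),.062),("handle",(15,70,140),(24,130,255),(140,200,275,246),.128),
  ("hob",(0,0,0),(180,255,45),(138,140,285,226),.05),("board",(0,110,40),(14,255,130),(280,160,365,260),.02)]:
    for c in blobs("top",im,lo,hi,roi):
        r=rect("top",c,z);print(nm,cv2.boundingRect(c),*r, cast("top",c[c[:,0,1].argmax(),0],z)[0] if nm=="handle" else "")
# pans: rim circles
g=cv2.cvtColor(im,6)
C=cv2.HoughCircles(cv2.GaussianBlur(g,(3,3),0)[150:230,138:285],cv2.HOUGH_GRADIENT,1,40,param1=120,param2=14,minRadius=14,maxRadius=27)
for u,v,r in C[0]:
    print("circ",u+138,v+150,r,"z145",cast("top",(u+138,v+150),.145),"z135",cast("top",(u+138,v+150),.135), np.linalg.norm(cast("top",(u+138+r,v+150),.14)-cast("top",(u+138,v+150),.14)))
```

```text
pale (299, 202, 22, 16) [ 0.5244 -0.2743] [0.0781 0.0479] 80.4122543334961 
pale (298, 176, 23, 15) [ 0.6228 -0.2752] [0.081  0.0496] -85.63466596603394 
orange (330, 206, 25, 15) [ 0.5113 -0.3912] [0.0889 0.043 ] -78.91461658477783 
plank (183, 226, 92, 16) [0.4376 0.0232] [0.3341 0.0524] 88.67638397216797 
plank (134, 225, 47, 15) [0.4434 0.2842] [0.1685 0.051 ] 89.82007598876953 
handle (249, 211, 10, 28) [ 0.4695 -0.0654] [0.0975 0.0227] 11.230504035949707 [ 0.422 -0.066  0.128]
handle (172, 211, 15, 30) [0.4649 0.194 ] [0.1076 0.0241] 19.060565948486328 [0.4158 0.1852 0.128 ]
hob (141, 196, 32, 27) [0.5274 0.2884] [0.1145 0.0955] 88.6091537475586 
hob (144, 149, 131, 76) [0.6113 0.0978] [0.4911 0.2737] 88.47491455078125 
board (290, 171, 68, 85) [ 0.5148 -0.3345] [0.3119 0.2533] -2.851806640625 
circ 247.5 187.5 23.0 z145 [[ 0.5979 -0.0471  0.145 ]] z135 [[ 0.5989 -0.047   0.135 ]] 0.08060580214311047
circ 163.5 186.5 20.7 z145 [[0.6017 0.2452 0.145 ]] z135 [[0.6028 0.2473 0.135 ]] 0.07211775140954546
circ 203.5 203.5 23.0 z145 [[0.5422 0.1058 0.145 ]] z135 [[0.5428 0.1069 0.135 ]] 0.08010395164702405
```

```bash
cat >> h.py <<'E'
def to(x,y,z,hd=None):
    "shift in the present tool axes, and tool-z turn (deg) to get heading hd of tool x"
    s=arm.observe();r=R.from_quat(s['eef_rot']);d=r.inv().apply(np.array([x,y,z])-s['position'])
    tx=r.as_matrix()[:,0];h=np.degrees(np.arctan2(tx[1],tx[0]))
    print("t %.1f"%s['time'],"pos",s['position'],"head %.1f"%h,"tilt",r.as_matrix()[:2,2],"shift",d,"turn",None if hd is None else round((h-hd+180)%360-180,1),"q6 %.2f"%s['q'][5],"w %.3f"%s['grip_width'],"f",s['ft_force'])
E
python3 -c "
from h import *
to(.4597,-.067,.2324,191.2)"
```

```text
t 0.1 pos [ 0.2186 -0.6646  0.2324] head 18.2 tilt [-0.0003  0.0009] shift [ 0.4157 -0.4924  0.0005] turn -173.0 q6 -0.03 w 0.091 f [ 0.4043  0.3216 -0.3427]
```

```bash
T='[.026,-.0308,0,0,0,0]'; python3 -m jog '[[0.026,-0.0308,0,0,0,0],[0.026,-0.0308,0,0,0,0],[0.026,-0.0308,0,0,0,0],[0.026,-0.0308,0,0,0,0],[0.026,-0.0308,0,0,0,0],[0.026,-0.0308,0,0,0,0],[0.026,-0.0308,0,0,0,0],[0.026,-0.0308,0,0,0,0]]' && python3 -m jog '[[0.026,-0.0308,0,0,0,0],[0.026,-0.0308,0,0,0,0],[0.026,-0.0308,0,0,0,0],[0.026,-0.0308,0,0,0,0],[0.026,-0.0308,0,0,0,0],[0.026,-0.0308,0,0,0,0],[0.026,-0.0308,0,0,0,0],[0.026,-0.0308,0,0,0,0]]'
python3 -m jog '[[0,0,0,0,0,-8.5],[0,0,0,0,0,-8.5],[0,0,0,0,0,-8.5],[0,0,0,0,0,-8.5],[0,0,0,0,0,-8.5],[0,0,0,0,0,-8.5],[0,0,0,0,0,-8.5],[0,0,0,0,0,-8.5],[0,0,0,0,0,-8.5],[0,0,0,0,0,-8.5]]'
python3 -m jog '[[0,0,0,0,0,-8.5],[0,0,0,0,0,-8.5],[0,0,0,0,0,-8.5],[0,0,0,0,0,-8.5],[0,0,0,0,0,-8.5],[0,0,0,0,0,-8.5],[0,0,0,0,0,-8.5],[0,0,0,0,0,-8.5],[0,0,0,0,0,-8.5],[0,0,0,0,0,-8.5]]'
python3 -c "
from h import *
to(.4597,-.067,.121,191.2)"
```

```text
time: 0.9
position: [0.3395, -0.3643, 0.2328]
eef_rot: [0.987, 0.158, -0.0, -0.0]
ft_force: [0.9, 0.1, 0.5]
grip_width: 0.0913
grasp_force: 0.0
time: 1.7
position: [0.4601, -0.0652, 0.2329]
eef_rot: [0.987, 0.158, 0.0, 0.0]
ft_force: [0.3, -0.2, 0.0]
grip_width: 0.0916
grasp_force: 0.0
time: 2.7
position: [0.4597, -0.0668, 0.2328]
eef_rot: [0.619, 0.786, -0.0, -0.0]
ft_force: [-0.1, -1.0, 0.5]
grip_width: 0.0914
grasp_force: 0.0
time: 3.7
position: [0.4597, -0.0668, 0.2327]
eef_rot: [-0.075, 0.997, 0.0, -0.0]
ft_force: [0.7, -0.5, -0.6]
grip_width: 0.0911
grasp_force: 0.0
t 3.7 pos [ 0.4597 -0.0668  0.2327] head -171.4 tilt [-0.0004  0.0001] shift [-0.     -0.0002  0.1117] turn -2.6 q6 -1.91 w 0.091 f [ 0.7219 -0.4832 -0.6082]
```

```bash
python3 -m jog '[[0,0,0.02,0,0,-2.6],[0,0,0.02,0,0,0],[0,0,0.02,0,0,0],[0,0,0.02,0,0,0],[0,0,0.02,0,0,0],[0,0,0.012,0,0,0],[0,0,0,0,0,0]]'
python3 -m jog '[[0,0,0,0,0,0],[0,0,0,0,0,0],[0,0,0,0,0,0],[0,0,0,0,0,0],[0,0,0,0,0,0],[0,0,0,0,0,0],[0,0,0,0,0,0],[0,0,0,0,0,0]]' 0 30
```

```text
time: 4.4
position: [0.459, -0.0667, 0.1197]
eef_rot: [-0.094, 0.996, 0.0, -0.001]
ft_force: [0.8, -0.0, -0.3]
grip_width: 0.091
grasp_force: 0.0
time: 5.2
position: [0.4599, -0.0668, 0.1209]
eef_rot: [-0.094, 0.996, 0.0, -0.0]
ft_force: [0.4, -0.8, 1.0]
grip_width: 0.0304
grasp_force: 0.0
```

```bash
python3 -m jog '[[0,0,0,0,0,0],[0,0,0,0,0,0],[0,0,0,0,0,0],[0,0,0,0,0,0],[0,0,0,0,0,0]]'
python3 -m jog '[[-0.001,0.0166,0,0,0,6.8],[-0.001,0.0166,0,0,0,6.8],[-0.001,0.0166,0,0,0,6.8],[-0.001,0.0166,0,0,0,6.8],[-0.001,0.0166,0,0,0,6.8],[0,0,0,0,0,0]]'
```

```text
time: 5.7
position: [0.4601, -0.0669, 0.121]
eef_rot: [-0.094, 0.996, -0.0, 0.0]
ft_force: [1.4, -3.2, -2.0]
grip_width: 0.022
grasp_force: 29.7
time: 6.3
position: [0.4685, 0.0158, 0.1209]
eef_rot: [0.203, 0.979, -0.0, -0.001]
ft_force: [-2.8, -4.9, 3.5]
grip_width: 0.0216
grasp_force: 30.0
```

```bash
python3 -m jog '[[-0.001,0.0166,0,0,0,6.8],[-0.001,0.0166,0,0,0,6.8],[-0.001,0.0166,0,0,0,6.8],[-0.001,0.0166,0,0,0,6.8],[-0.001,0.0166,0,0,0,6.8],[-0.001,0.0166,0,0,0,6.8],[-0.001,0.0166,0,0,0,6.8],[-0.001,0.0166,0,0,0,6.8]]'
python3 -m jog '[[-0.001,0.0166,0,0,0,6.8],[-0.001,0.0166,0,0,0,6.8],[-0.001,0.0166,0,0,0,6.8],[-0.001,0.0166,0,0,0,6.8],[-0.001,0.0166,0,0,0,6.8],[-0.001,0.0166,0,0,0,6.8],[-0.001,0.0166,0,0,0,6.8],[0,0,0,0,0,0],[0,0,0,0,0,0]]'
python3 -c "
from h import *
to(.677,.075,.121,55)
cv2.imwrite('pics/top1.png',get_image('top'))"
```

```text
time: 7.1
position: [0.5666, 0.0968, 0.1206]
eef_rot: [0.628, 0.778, -0.001, -0.002]
ft_force: [-8.0, 2.1, 7.9]
grip_width: 0.0219
grasp_force: 30.0
time: 8.0
position: [0.6785, 0.0739, 0.121]
eef_rot: [0.887, 0.462, 0.0, 0.0]
ft_force: [2.6, -0.2, 0.7]
grip_width: 0.0218
grasp_force: 30.0
t 8.0 pos [0.6785 0.0739 0.121 ] head 55.1 tilt [ 0.0004 -0.0001] shift [ 0.0001 -0.0018 -0.    ] turn 0.1 q6 0.68 w 0.022 f [ 2.647  -0.2449  0.6958]
```

View pics/top1.png

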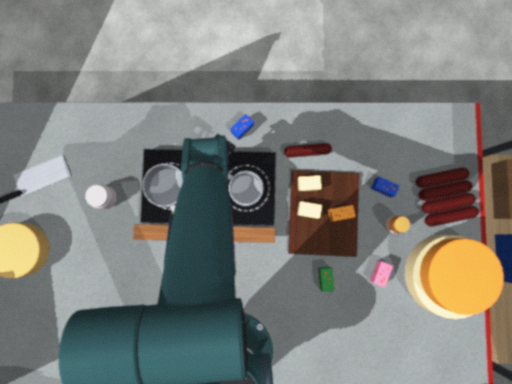

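The milk pan is still centred on its ring at (247,187) and its handle is hidden under the arm. I'll release it and go for the saucepan.

```bash
python3 -m jog '[[0,0,0,0,0,0],[0,0,0,0,0,0],[0,0,0,0,0,0],[0,0,0,0,0,0],[0,0,-0.02,0,0,0],[0,0,-0.03,0,0,0],[0,0,-0.03,0,0,0],[0,0,-0.02,0,0,0]]' 1
python3 -m jog '[[0,0,0,0,0,7.2],[0,0,0,0,0,7.2],[0,0,0,0,0,7.2],[0,0,0,0,0,7.2],[0,0,0,0,0,7.2],[0,0,0,0,0,0]]'
python3 -c "
from h import *
to(.4585,.1935,.121,19)"
```

```text
time: 8.85
position: [0.679, 0.0739, 0.2231]
eef_rot: [0.888, 0.46, 0.001, 0.0]
ft_force: [-0.0, -0.2, 1.2]
grip_width: 0.0828
grasp_force: 0.0
time: 9.45
position: [0.6784, 0.0739, 0.2209]
eef_rot: [0.987, 0.163, -0.0, -0.0]
ft_force: [-0.2, -0.1, 0.4]
grip_width: 0.091
grasp_force: 0.0
t 9.4 pos [0.6784 0.0739 0.2209] head 18.7 tilt [-0.0002 -0.    ] shift [-0.1699 -0.1838  0.0999] turn -0.3 q6 1.32 w 0.091 f [-0.1565 -0.0656  0.4185]
```

```bash
python3 -m jog '[[-0.0243,-0.0263,0,0,0,0],[-0.0243,-0.0263,0,0,0,0],[-0.0243,-0.0263,0,0,0,0],[-0.0243,-0.0263,0,0,0,0],[-0.0243,-0.0263,0,0,0,0],[-0.0243,-0.0263,0,0,0,0],[-0.0243,-0.0263,0,0,0,0],[0,0,0,0,0,0]]'
python3 -m jog '[[0,0,0.02,0,0,0],[0,0,0.02,0,0,0],[0,0,0.02,0,0,0],[0,0,0.02,0,0,0],[0,0,0.02,0,0,0],[0,0,0,0,0,0]]'
python3 -m jog '[[0,0,0,0,0,0],[0,0,0,0,0,0],[0,0,0,0,0,0],[0,0,0,0,0,0],[0,0,0,0,0,0],[0,0,0,0,0,0],[0,0,0,0,0,0],[0,0,0,0,0,0],[0,0,0,0,0,0],[0,0,0,0,0,0]]' 0 30
python3 -m jog '[[0,0,0,0,0,0],[0,0,0,0,0,0],[0,0,0,0,0,0]]'
```

```text
time: 10.25
position: [0.4551, 0.1943, 0.2207]
eef_rot: [0.986, 0.167, -0.001, -0.0]
ft_force: [0.1, 0.3, -1.4]
grip_width: 0.091
grasp_force: 0.0
time: 10.85
position: [0.4573, 0.1926, 0.119]
eef_rot: [0.986, 0.165, -0.002, 0.0]
ft_force: [0.2, 0.2, 0.9]
grip_width: 0.0912
grasp_force: 0.0
time: 11.85
position: [0.4581, 0.1932, 0.1209]
eef_rot: [0.987, 0.163, -0.0, 0.0]
ft_force: [-0.6, -1.2, 0.2]
grip_width: 0.0219
grasp_force: 30.0
time: 12.15
position: [0.4581, 0.1932, 0.1209]
eef_rot: [0.987, 0.163, -0.0, 0.0]
ft_force: [-0.0, -1.2, 0.0]
grip_width: 0.0218
grasp_force: 30.0
```

```bash
python3 -m jog '[[0.0005,0.0128,0,0,0,-4.75],[0.0005,0.0128,0,0,0,-4.75],[0.0005,0.0128,0,0,0,-4.75],[0.0005,0.0128,0,0,0,-4.75],[0.0005,0.0128,0,0,0,-4.75],[0.0005,0.0128,0,0,0,-4.75],[0.0005,0.0128,0,0,0,-4.75],[0.0005,0.0128,0,0,0,-4.75],[0,0,0,0,0,0],[0,0,0,0,0,0]]'
python3 -m jog '[[0,0,0,0,0,0],[0,0,0,0,0,0],[0,0,0,0,0,0],[0,0,0,0,0,0],[0,0,-0.02,0,0,0],[0,0,-0.03,0,0,0],[0,0,-0.03,0,0,0],[0,0,-0.03,0,0,0],[0,0,0,0,0,0]]' 1
python3 -c "
from h import *
to(.56,-.35,.23,0)"
```

```text
time: 13.15
position: [0.5196, 0.1137, 0.1209]
eef_rot: [0.88, 0.474, 0.0, 0.0]
ft_force: [0.8, -0.8, 1.0]
grip_width: 0.0219
grasp_force: 30.0
time: 14.05
position: [0.5215, 0.114, 0.2348]
eef_rot: [0.88, 0.476, 0.003, 0.001]
ft_force: [0.5, 0.7, 0.4]
grip_width: 0.0899
grasp_force: 0.0
t 14.1 pos [0.5215 0.114  0.2348] head 56.8 tilt [0.0057 0.001 ] shift [-0.3672  0.2863  0.0045] turn 56.8 q6 0.75 w 0.090 f [0.501  0.6518 0.4366]
```

```bash
python3 -m jog '[[0,0,0,0,0,-8.3],[0,0,0,0,0,-8.3],[0,0,0,0,0,-8.3],[0,0,0,0,0,-8.3],[0,0,0,0,0,0]]'
python3 -c "
from h import *
to(.33,-.47,.235,90)"
```

```text
time: 14.55
position: [0.5193, 0.1136, 0.2302]
eef_rot: [0.706, 0.708, -0.0, -0.0]
ft_force: [-0.5, 0.3, -0.1]
grip_width: 0.0912
grasp_force: 0.0
t 14.6 pos [0.5193 0.1136 0.2302] head 90.1 tilt [-0.0008 -0.0001] shift [-0.5831 -0.1907 -0.0045] turn 0.1 q6 0.17 w 0.091 f [-0.4713  0.3455 -0.0761]
```

```bash
python3 -m jog '[[-0.0365,-0.012,0,0,0,0],[-0.0365,-0.012,0,0,0,0],[-0.0365,-0.012,0,0,0,0],[-0.0365,-0.012,0,0,0,0],[-0.0365,-0.012,0,0,0,0],[-0.0365,-0.012,0,0,0,0],[-0.0365,-0.012,0,0,0,0],[-0.0365,-0.012,0,0,0,0]]' && python3 -m jog '[[-0.0365,-0.012,0,0,0,0],[-0.0365,-0.012,0,0,0,0],[-0.0365,-0.012,0,0,0,0],[-0.0365,-0.012,0,0,0,0],[-0.0365,-0.012,0,0,0,0],[-0.0365,-0.012,0,0,0,0],[-0.0365,-0.012,0,0,0,0],[-0.0365,-0.012,0,0,0,0],[0,0,0,0,0,0]]'
cat > m.py <<'E'
from h import *
import sys
im=get_image("top");cv2.imwrite(f"pics/{sys.argv[1]}.png",im)
for nm,lo,hi,roi,z in[("pale",(18,25,150),(35,90,255),(285,165,360,255),.066),("orange",(8,150,140),(24,255,255),(285,165,360,255),.072),
  ("plank",(5,110,70),(16,200,200),(128,222,285,246),.062),("handle",(15,70,120),(24,130,255),(140,145,275,246),.128),
  ("hob",(0,0,0),(180,255,60),(138,140,285,226),.05)]:
    for c in blobs("top",im,lo,hi,roi):
        print(nm,cv2.boundingRect(c),*rect("top",c,z))
cv2.imwrite(f"pics/{sys.argv[1]}c.png",cv2.resize(im[140:262,125:365],None,fx=3.3,fy=3.3,interpolation=cv2.INTER_CUBIC))
E
python3 m.py t2
```

```text
time: 15.35
position: [0.4229, -0.1797, 0.2307]
eef_rot: [0.709, 0.705, 0.0, 0.0]
ft_force: [1.3, 0.6, 0.2]
grip_width: 0.0913
grasp_force: 0.0
time: 16.25
position: [0.3266, -0.4737, 0.2306]
eef_rot: [0.71, 0.704, -0.0, 0.0]
ft_force: [0.2, 0.6, 0.2]
grip_width: 0.0913
grasp_force: 0.0
pale (298, 202, 24, 17) [ 0.5238 -0.274 ] [0.0848 0.0516] 80.41214752197266
pale (298, 175, 24, 16) [ 0.6238 -0.2751] [0.0865 0.0537] -86.21882915496826
orange (329, 205, 27, 17) [ 0.5112 -0.3911] [0.097 0.05 ] -80.20690727233887
plank (134, 225, 141, 17) [0.4395 0.1125] [0.5128 0.0524] 88.65467834472656
handle (186, 199, 28, 21) [0.5233 0.1198] [0.1066 0.0232] 56.884796142578125
handle (203, 158, 26, 19) [0.6735 0.0681] [0.0976 0.0236] 55.11534118652344
hob (141, 149, 135, 77) [0.6111 0.0974] [0.4943 0.278 ] 88.60613250732422
```

View pics/t2c.png

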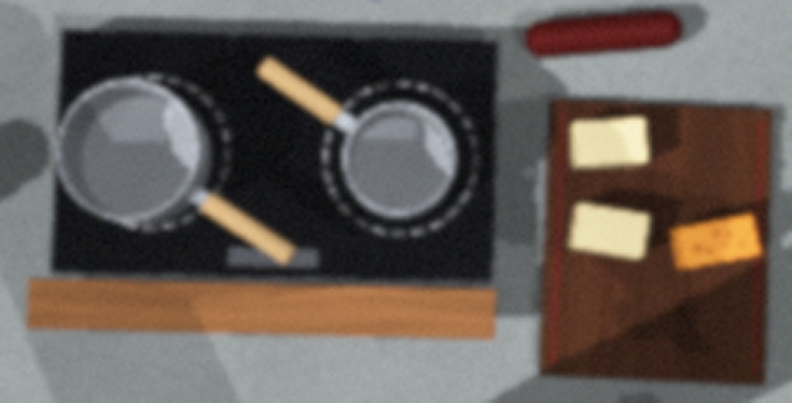

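Both handles are in and both pans are on their rings: the left centre is about 12 mm off its ring and the right about 10 mm. The cheeses haven't moved. First I'll pick up the front pale block.

```bash
python3 -c "
from h import *
to(.524,-.274,.051,80.4)"
```

```text
t 16.3 pos [ 0.327  -0.4718  0.2303] head 89.6 tilt [-0.0003  0.0004] shift [0.199  0.1958 0.1793] turn 9.2 q6 -1.00 w 0.091 f [0.1937 0.7543 0.1374]
```

```bash
python3 -m jog '[[0.0332,0.0326,0,0,0,0],[0.0332,0.0326,0,0,0,0],[0.0332,0.0326,0,0,0,0],[0.0332,0.0326,0,0,0,0],[0.0332,0.0326,0,0,0,0],[0.0332,0.0326,0,0,0,0],[0,0,0,0,0,4.6],[0,0,0,0,0,4.6],[0,0,0,0,0,0]]' 
python3 -m jog '[[0,0,0.03,0,0,0],[0,0,0.03,0,0,0],[0,0,0.03,0,0,0],[0,0,0.03,0,0,0],[0,0,0.03,0,0,0],[0,0,0.015,0,0,0],[0,0,0.014,0,0,0],[0,0,0,0,0,0]]'
python3 -m jog '[[0,0,0,0,0,0],[0,0,0,0,0,0],[0,0,0,0,0,0],[0,0,0,0,0,0],[0,0,0,0,0,0],[0,0,0,0,0,0],[0,0,0,0,0,0],[0,0,0,0,0,0]]' 0 30
python3 -m jog '[[0,0,-0.02,0,0,0],[0,0,-0.03,0,0,0],[0,0,-0.03,0,0,0],[0,0,-0.03,0,0,0],[0,0,0,0,0,0]]'
python3 -c "
from h import *
to(.4404,.15,.165,88.65)"
```

```text
time: 17.2
position: [0.5233, -0.2698, 0.2305]
eef_rot: [0.762, 0.647, -0.0, -0.0]
ft_force: [0.1, -0.5, 0.5]
grip_width: 0.091
grasp_force: 0.0
time: 18.0
position: [0.5227, -0.2708, 0.0509]
eef_rot: [0.761, 0.648, -0.0, -0.001]
ft_force: [-0.2, -0.4, -0.2]
grip_width: 0.0912
grasp_force: 0.0
time: 18.8
position: [0.5235, -0.2713, 0.0522]
eef_rot: [0.761, 0.648, 0.0, 0.0]
ft_force: [-1.6, 1.0, 6.4]
grip_width: 0.0499
grasp_force: 30.0
time: 19.3
position: [0.525, -0.2721, 0.1655]
eef_rot: [0.762, 0.648, 0.001, 0.002]
ft_force: [0.5, -0.6, -1.8]
grip_width: 0.05
grasp_force: 30.0
t 19.3 pos [ 0.525  -0.2721  0.1655] head 80.8 tilt [ 0.0046 -0.0026] shift [ 0.4032 -0.1509 -0.001 ] turn -7.8 q6 -0.36 w 0.050 f [ 0.4605 -0.5666 -1.8106]
```

```bash
python3 -m jog '[[0.0336,-0.0126,-0.001,0,0,0],[0.0336,-0.0126,-0.001,0,0,0],[0.0336,-0.0126,-0.001,0,0,0],[0.0336,-0.0126,-0.001,0,0,0],[0.0336,-0.0126,-0.001,0,0,0],[0.0336,-0.0126,-0.001,0,0,0],[0.0336,-0.0126,0,0,0,0],[0.0336,-0.0126,0,0,0,0]]' && python3 -m jog '[[0.0336,-0.0126,0,0,0,0],[0.0336,-0.0126,0,0,0,0],[0.0336,-0.0126,0,0,0,0],[0.0336,-0.0126,0,0,0,0],[0,0,0,0,0,-3.9],[0,0,0,0,0,-3.9],[0,0,0,0,0,0],[0,0,0,0,0,0]]'
python3 -c "
from h import *
to(.4404,.15,.095,88.65)"
```

```text
time: 20.1
position: [0.4657, 0.0116, 0.1671]
eef_rot: [0.762, 0.648, -0.0, -0.0]
ft_force: [0.6, 0.3, -2.5]
grip_width: 0.05
grasp_force: 30.0
time: 20.9
position: [0.4381, 0.1508, 0.1673]
eef_rot: [0.716, 0.698, -0.0, -0.0]
ft_force: [0.9, -0.1, -2.0]
grip_width: 0.0498
grasp_force: 30.0
t 20.9 pos [0.4381 0.1508 0.1673] head 88.5 tilt [-0.0009 -0.0003] shift [-0.0007  0.0024  0.0723] turn -0.2 q6 0.31 w 0.050 f [ 0.8712 -0.098  -1.969 ]
```

```bash
python3 -m jog '[[0,0.0024,0.015,0,0,0],[0,0,0.02,0,0,0],[0,0,0.015,0,0,0],[0,0,0.012,0,0,0],[0,0,0.006,0,0,0],[0,0,0.0035,0,0,0],[0,0,0,0,0,0],[0,0,0,0,0,0]]'
python3 -m jog '[[0,0,0,0,0,0],[0,0,0,0,0,0],[0,0,0,0,0,0],[0,0,0,0,0,0],[0,0,-0.02,0,0,0],[0,0,-0.03,0,0,0],[0,0,-0.03,0,0,0],[0,0,-0.03,0,0,0],[0,0,-0.02,0,0,0],[0,0,0,0,0,0]]' 0.7
python3 -c "
from h import *
to(.623,-.275,.051,93.8)"
```

```text
time: 21.7
position: [0.4412, 0.151, 0.0969]
eef_rot: [0.716, 0.698, 0.0, 0.0]
ft_force: [0.8, 0.2, -1.1]
grip_width: 0.0499
grasp_force: 30.0
time: 22.7
position: [0.4422, 0.1513, 0.2291]
eef_rot: [0.716, 0.698, 0.002, 0.001]
ft_force: [-0.4, -0.4, 0.1]
grip_width: 0.0638
grasp_force: 0.0
t 22.7 pos [0.4422 0.1513 0.2291] head 88.6 tilt [0.0045 0.0013] shift [-0.4221  0.1903  0.1784] turn -5.2 q6 0.30 w 0.064 f [-0.3966 -0.4059  0.129 ]
```

```bash
python3 -m jog '[[-0.0325,0.0146,0,0,0,0],[-0.0325,0.0146,0,0,0,0],[-0.0325,0.0146,0,0,0,0],[-0.0325,0.0146,0,0,0,0],[-0.0325,0.0146,0,0,0,0],[-0.0325,0.0146,0,0,0,0],[-0.0325,0.0146,0,0,0,0]]' 1 && python3 -m jog '[[-0.0325,0.0146,0,0,0,0],[-0.0325,0.0146,0,0,0,0],[-0.0325,0.0146,0,0,0,0],[-0.0325,0.0146,0,0,0,0],[-0.0325,0.0146,0,0,0,0],[-0.0325,0.0146,0,0,0,0],[0,0,0,0,0,-5.2],[0,0,0,0,0,0]]'
python3 -c "
from h import *
to(.623,-.275,.051,93.8)
im=get_image('side');cv2.imwrite('pics/s3.png',cv2.resize(im[110:310,160:350],None,fx=3,fy=3,interpolation=2))"
```

```text
time: 23.4
position: [0.5375, -0.0804, 0.2253]
eef_rot: [0.716, 0.698, -0.0, -0.001]
ft_force: [-0.2, 0.3, 0.1]
grip_width: 0.0915
grasp_force: 0.0
time: 24.2
position: [0.6199, -0.2766, 0.2247]
eef_rot: [0.683, 0.73, -0.0, -0.001]
ft_force: [-0.1, -0.3, 0.0]
grip_width: 0.091
grasp_force: 0.0
t 24.2 pos [ 0.6199 -0.2766  0.2247] head 93.8 tilt [-0.0016  0.0008] shift [0.0012 0.0034 0.1737] turn 0.0 q6 -0.52 w 0.091 f [-0.1242 -0.3131  0.0303]
```

View pics/s3.png

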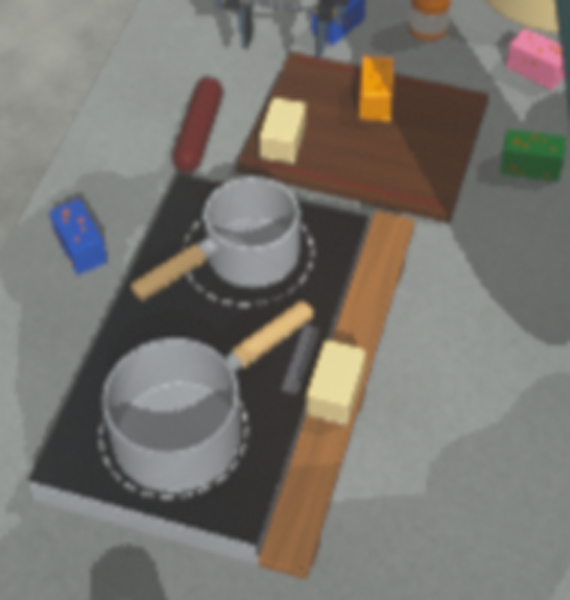

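The first cheese lies squarely on the plank (crop 335,380), and the other two are unmoved on the board. Now the second pale block.

```bash
python3 -m jog '[[0,0.003,0.03,0,0,0],[0,0,0.03,0,0,0],[0,0,0.03,0,0,0],[0,0,0.03,0,0,0],[0,0,0.03,0,0,0],[0,0,0.015,0,0,0],[0,0,0.008,0,0,0],[0,0,0,0,0,0]]'
python3 -m jog '[[0,0,0,0,0,0],[0,0,0,0,0,0],[0,0,0,0,0,0],[0,0,0,0,0,0],[0,0,0,0,0,0],[0,0,0,0,0,0],[0,0,0,0,0,0],[0,0,0,0,0,0]]' 0 30
python3 -m jog '[[0,0,-0.02,0,0,0],[0,0,-0.03,0,0,0],[0,0,-0.03,0,0,0],[0,0,-0.035,0,0,0],[0,0,-0.035,0,0,0],[0,0,0,0,0,0]]'
python3 -c "
from h import *
to(.4371,.01,.2,88.65)"
```

```text
time: 25.05
position: [0.6232, -0.2755, 0.053]
eef_rot: [0.683, 0.73, -0.0, -0.0]
ft_force: [0.5, -0.0, 0.1]
grip_width: 0.0912
grasp_force: 0.0
time: 25.85
position: [0.6234, -0.2759, 0.0536]
eef_rot: [0.683, 0.73, -0.0, 0.0]
ft_force: [-1.3, 0.3, 4.3]
grip_width: 0.0499
grasp_force: 29.7
time: 26.45
position: [0.6255, -0.2769, 0.2098]
eef_rot: [0.683, 0.73, 0.001, 0.004]
ft_force: [1.1, -0.3, -1.8]
grip_width: 0.0502
grasp_force: 29.7
t 26.4 pos [ 0.6255 -0.2769  0.2098] head 93.8 tilt [ 0.0069 -0.0033] shift [ 0.2988 -0.169   0.0076] turn 5.2 q6 -0.52 w 0.050 f [ 1.0977 -0.2851 -1.7839]
```

```bash
python3 -m jog '[[0.0272,-0.0154,0,0,0,0],[0.0272,-0.0154,0,0,0,0],[0.0272,-0.0154,0,0,0,0],[0.0272,-0.0154,0,0,0,0],[0.0272,-0.0154,0,0,0,0],[0.0272,-0.0154,0,0,0,0],[0.0272,-0.0154,0,0,0,0]]' && python3 -m jog '[[0.0272,-0.0154,0,0,0,0],[0.0272,-0.0154,0,0,0,0],[0.0272,-0.0154,0,0,0,0],[0.0272,-0.0154,0,0,0,0],[0,0,0,0,0,5.2],[0,0,0,0,0,0],[0,0,0,0,0,0],[0,0,0,0,0,0]]'
python3 -c "
from h import *
to(.4371,.01,.0965,88.65)"
```

```text
time: 27.15
position: [0.5019, -0.092, 0.2034]
eef_rot: [0.683, 0.73, -0.0, -0.0]
ft_force: [0.2, 0.8, -2.2]
grip_width: 0.0499
grasp_force: 29.7
time: 27.95
position: [0.4347, 0.0111, 0.2035]
eef_rot: [0.715, 0.699, 0.0, 0.0]
ft_force: [0.1, -0.3, -2.2]
grip_width: 0.0501
grasp_force: 29.7
t 27.9 pos [0.4347 0.0111 0.2035] head 88.7 tilt [ 0. -0.] shift [-0.001   0.0025  0.107 ] turn 0.0 q6 -0.01 w 0.050 f [ 0.1162 -0.2783 -2.2375]
```

```bash
python3 -m jog '[[0,0.0025,0.025,0,0,0],[0,0,0.025,0,0,0],[0,0,0.025,0,0,0],[0,0,0.015,0,0,0],[0,0,0.01,0,0,0],[0,0,0.005,0,0,0],[0,0,0.002,0,0,0],[0,0,0,0,0,0],[0,0,0,0,0,0]]'
python3 -m jog '[[0,0,0,0,0,0],[0,0,0,0,0,0],[0,0,0,0,0,0],[0,0,0,0,0,0],[0,0,-0.02,0,0,0],[0,0,-0.03,0,0,0],[0,0,-0.03,0,0,0],[0,0,-0.03,0,0,0],[0,0,-0.02,0,0,0],[0,0,0,0,0,0]]' 0.7
python3 -c "
from h import *
to(.511,-.391,.057,99.5)"
```

```text
time: 28.85
position: [0.4374, 0.0113, 0.097]
eef_rot: [0.716, 0.699, 0.0, 0.0]
ft_force: [0.0, -0.4, -2.2]
grip_width: 0.0501
grasp_force: 29.7
time: 29.85
position: [0.4383, 0.0114, 0.229]
eef_rot: [0.716, 0.698, 0.002, 0.002]
ft_force: [0.2, -0.3, 0.1]
grip_width: 0.064
grasp_force: 0.0
t 29.9 pos [0.4383 0.0114 0.229 ] head 88.6 tilt [ 0.0046 -0.0001] shift [-0.4005  0.0816  0.1724] turn -10.9 q6 -0.00 w 0.064 f [ 0.1813 -0.3175  0.0872]
```

```bash
python3 -m jog '[[-0.0364,0.0075,0,0,0,0],[-0.0364,0.0075,0,0,0,0],[-0.0364,0.0075,0,0,0,0],[-0.0364,0.0075,0,0,0,0],[-0.0364,0.0075,0,0,0,0],[-0.0364,0.0075,0,0,0,0]]' 1 && python3 -m jog '[[-0.0364,0.0075,0,0,0,0],[-0.0364,0.0075,0,0,0,0],[-0.0364,0.0075,0,0,0,0],[-0.0364,0.0075,0,0,0,0],[-0.0364,0.0075,0,0,0,0],[0,0,0,0,0,-5.5],[0,0,0,0,0,-5.4],[0,0,0,0,0,0],[0,0,0,0,0,0]]'
python3 -c "
from h import *
to(.511,-.391,.057,99.5)
cv2.imwrite('pics/w4.png',get_image('wrist'))"
```

```text
time: 30.45
position: [0.4762, -0.2095, 0.2253]
eef_rot: [0.716, 0.698, -0.0, -0.001]
ft_force: [0.5, 1.4, 0.4]
grip_width: 0.0912
grasp_force: 0.0
time: 31.35
position: [0.5095, -0.3906, 0.2255]
eef_rot: [0.647, 0.762, 0.0, -0.001]
ft_force: [1.3, -0.1, 0.5]
grip_width: 0.0914
grasp_force: 0.0
t 31.4 pos [ 0.5095 -0.3906  0.2255] head 99.4 tilt [-0.0008  0.0007] shift [-0.0008  0.0016  0.1685] turn -0.1 q6 -0.85 w 0.091 f [ 1.3483 -0.1408  0.5419]
```

View pics/w4.png

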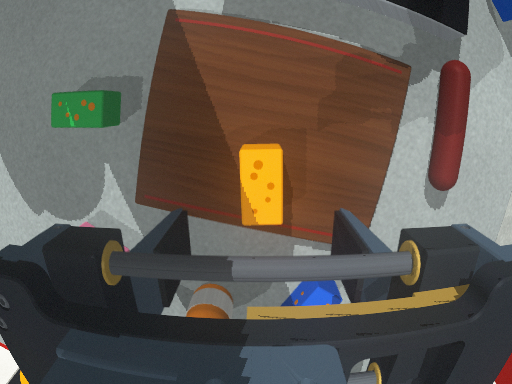

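The wrist view has the orange cheese at (261,185), midway between the fingers and where TCP should project (about (260,182)). It hasn't moved, so I'll grasp it.

```bash
python3 -m jog '[[0,0.0015,0.03,0,0,0],[0,0,0.03,0,0,0],[0,0,0.03,0,0,0],[0,0,0.03,0,0,0],[0,0,0.025,0,0,0],[0,0,0.015,0,0,0],[0,0,0.0085,0,0,0],[0,0,0,0,0,0]]'
python3 -m jog '[[0,0,0,0,0,0],[0,0,0,0,0,0],[0,0,0,0,0,0],[0,0,0,0,0,0],[0,0,0,0,0,0],[0,0,0,0,0,0],[0,0,0,0,0,0],[0,0,0,0,0,0]]' 0 30
python3 -m jog '[[0,0,-0.02,0,0,0],[0,0,-0.03,0,0,0],[0,0,-0.03,0,0,0],[0,0,-0.03,0,0,0],[0,0,0,0,0,0]]'
python3 -c "
from h import *
to(.4347,-.088,.17,88.65)"
```

```text
time: 32.2
position: [0.511, -0.3904, 0.0574]
eef_rot: [0.646, 0.763, 0.0, -0.0]
ft_force: [0.5, -0.2, 0.4]
grip_width: 0.0911
grasp_force: 0.0
time: 33.0
position: [0.5112, -0.3907, 0.0581]
eef_rot: [0.646, 0.763, -0.0, -0.0]
ft_force: [-1.8, 1.2, 3.9]
grip_width: 0.0457
grasp_force: 30.0
time: 33.5
position: [0.5128, -0.3919, 0.1718]
eef_rot: [0.646, 0.763, 0.0, 0.003]
ft_force: [1.1, -0.4, -2.3]
grip_width: 0.0456
grasp_force: 30.0
t 33.5 pos [ 0.5128 -0.3919  0.1718] head 99.5 tilt [ 0.0044 -0.0035] shift [ 0.3126 -0.0268  0.0004] turn 10.9 q6 -0.85 w 0.046 f [ 1.1475 -0.3971 -2.2781]
```

```bash
python3 -m jog '[[0.0312,-0.0027,0,0,0,0],[0.0312,-0.0027,0,0,0,0],[0.0312,-0.0027,0,0,0,0],[0.0312,-0.0027,0,0,0,0],[0.0312,-0.0027,0,0,0,0]]' && python3 -m jog '[[0.0312,-0.0027,0,0,0,0],[0.0312,-0.0027,0,0,0,0],[0.0312,-0.0027,0,0,0,0],[0.0312,-0.0027,0,0,0,0],[0.0312,-0.0027,0,0,0,0],[0,0,0,0,0,5.5],[0,0,0,0,0,5.4],[0,0,0,0,0,0],[0,0,0,0,0,0]]'
python3 -c "
from h import *
to(.4347,-.088,.101,88.65)"
```

```text
time: 34.0
position: [0.4711, -0.2376, 0.1668]
eef_rot: [0.646, 0.763, -0.0, -0.001]
ft_force: [0.4, 0.2, -2.5]
grip_width: 0.0459
grasp_force: 30.0
time: 34.9
position: [0.4327, -0.0874, 0.1674]
eef_rot: [0.715, 0.699, -0.0, -0.0]
ft_force: [-0.1, 1.0, -2.1]
grip_width: 0.0463
grasp_force: 30.0
t 34.9 pos [ 0.4327 -0.0874  0.1674] head 88.8 tilt [-0.0007  0.0002] shift [-0.0006  0.002   0.0664] turn 0.1 q6 -0.23 w 0.046 f [-0.0508  1.0412 -2.1178]
```

```bash
python3 -m jog '[[0,0.002,0.015,0,0,0],[0,0,0.02,0,0,0],[0,0,0.015,0,0,0],[0,0,0.01,0,0,0],[0,0,0.004,0,0,0],[0,0,0.002,0,0,0],[0,0,0,0,0,0],[0,0,0,0,0,0]]'
python3 -m jog '[[0,0,0,0,0,0],[0,0,0,0,0,0],[0,0,0,0,0,0],[0,0,0,0,0,0],[0,0,-0.02,0,0,0],[0,0,-0.03,0,0,0],[0,0,-0.03,0,0,0],[0,0,-0.03,0,0,0],[0,0,-0.02,0,0,0],[0,0,0,0,0,0]]' 0.7
python3 -m jog '[[-0.04,0,0,0,0,0],[-0.04,0,0,0,0,0],[-0.04,0,0,0,0,0],[-0.04,0,0,0,0,0],[-0.04,0,0,0,0,0],[-0.04,0,0,0,0,0],[-0.04,0,0,0,0,0],[-0.04,0,0,0,0,0],[0,0,0,0,0,0],[0,0,0,0,0,0]]'
python3 m.py t5
python3 - <<'E'
from h import *
im=cv2.imread("pics/t5.png")
for nm,lo,hi,z in[("pale",(18,25,170),(35,75,255),.108),("orange",(8,175,190),(24,255,255),.114)]:
    for c in blobs("top",im,lo,hi,(130,218,285,246)):
        p,s,a=rect("top",c,z);d=p-[.4395,.1125];t=np.radians(-1.35)
        print(nm,p,s,a,"plank frame",R.from_euler('z',-t).as_matrix()[:2,:2]@d)
E
```

```text
time: 35.7
position: [0.4354, -0.0876, 0.1024]
eef_rot: [0.716, 0.699, 0.0, 0.0]
ft_force: [-0.3, 0.1, -1.8]
grip_width: 0.0458
grasp_force: 30.0
time: 36.7
position: [0.4364, -0.0878, 0.2346]
eef_rot: [0.716, 0.698, 0.001, 0.002]
ft_force: [-0.5, 0.5, -0.8]
grip_width: 0.0638
grasp_force: 0.0
time: 37.7
position: [0.4266, -0.4075, 0.2305]
eef_rot: [0.716, 0.698, 0.0, -0.001]
ft_force: [0.5, 1.2, 0.8]
grip_width: 0.0637
grasp_force: 0.0
plank (243, 227, 32, 15) [ 0.435 -0.087] [0.1137 0.0512] 89.81600189208984
plank (206, 226, 14, 15) [0.4391 0.0815] [0.0511 0.0477] -0.18198394775390625
plank (134, 225, 48, 15) [0.4434 0.2824] [0.172 0.051] 89.82006072998047
handle (186, 199, 28, 21) [0.5238 0.1206] [0.1065 0.0232] 56.884796142578125
handle (203, 158, 26, 19) [0.6739 0.0679] [0.0976 0.0237] 56.08819580078125
hob (141, 149, 135, 77) [0.611  0.0978] [0.4931 0.2786] 88.49932098388672
pale [0.4377 0.0101] [0.0747 0.053 ] 89.84644317626953 plank frame [ 0.0006 -0.1024]
pale [0.4398 0.1462] [0.0778 0.0494] 89.84644317626953 plank frame [-0.0004  0.0337]
```

View pics/t5c.png

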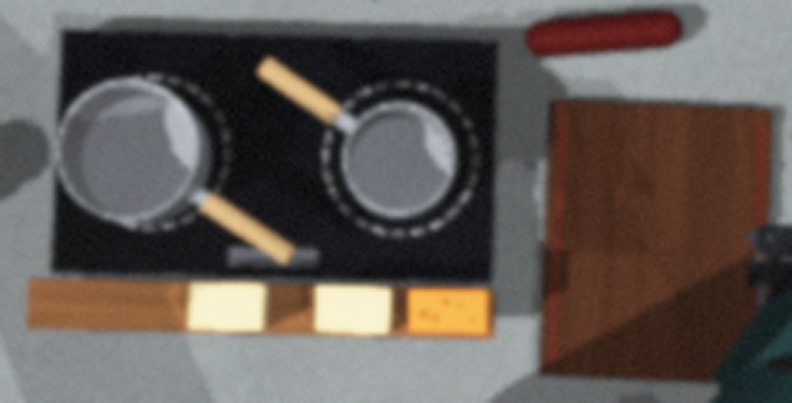

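All three cheeses lie lengthwise in a row on the plank: two pale at crop (227,306) and (353,308), and orange at (449,311). The board is empty and the pans and handles are in place. I'll wait briefly, check once more for a late knock, and hand in.

```bash
python3 -m jog '[[0,0,0,0,0,0],[0,0,0,0,0,0],[0,0,0,0,0,0],[0,0,0,0,0,0],[0,0,0,0,0,0],[0,0,0,0,0,0],[0,0,0,0,0,0],[0,0,0,0,0,0],[0,0,0,0,0,0],[0,0,0,0,0,0]]' >/dev/null
python3 - <<'E'
from h import *
a=cv2.imread("pics/t5.png");b=get_image("top")
d=cv2.absdiff(cv2.GaussianBlur(a,(3,3),0),cv2.GaussianBlur(b,(3,3),0))[140:262,125:290].max()
print("diff",d)
if d<40: print(job.finish_job())
E
```

```text
diff 8
the job is handed in; nothing more can be done
None
```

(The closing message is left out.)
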